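# Pack the closed sediment samples into the insert tray

## Task

Pack the four closed sample containers (the flat tin, the capped jar, the capped vial and the capped square bottle) into the wooden tray, each upright and fully down in the recess that matches its shape and size: square bottle in the square one; tin, jar and vial in the large, middle and small round ones. Set each one down gently rather than dropping it, and leave the open, uncapped jar and vial standing where they are.

Things in the scene. Friction and masses are not known exactly. Their poses are not given: they have to be found in the camera images.
- tin: Flat closed sample tin of bare metal, a plain metal disc from above: 60 mm diameter, 28 mm high, straight sides, about 90 g. Origin: centre of its underside; z up along its axis. Loose, stands upright on the bench.
- jar: Capped round jar of brown glass with white screw cap and paper label: body 44 mm diameter and 48 mm high, cap 42 mm diameter, 62 mm high in all, about 110 g. Origin: centre of its underside; z up along its axis. Loose, stands upright on the bench.
- vial: Capped narrow round vial of brown glass with white cap and paper label: body 26 mm diameter and 58 mm high, cap 25 mm diameter, 72 mm high in all, about 45 g. Origin: centre of its underside; z up along its axis. Loose, stands upright on the bench.
- square_bottle: Capped square bottle of brown glass: body 40 x 40 mm and 54 mm high with its flat sides along the x and y axes, round white cap 26 mm diameter on top, 70 mm high in all, about 120 g. Origin: centre of its underside; z up along its axis. Loose, stands upright on the bench.
- nest_tin: Pale wooden insert block, 82 x 82 mm, 14 mm high, with one large round (76 mm diameter) recess in the middle, 10 mm deep (its floor, dark, 4 mm above the origin; its rim 14 mm). The tin's place. Fixed. Origin: centre of the block's underside, 5 mm above the bench; z up.
- nest_jar: Pale wooden insert block, 82 x 82 mm, 14 mm high, with one middle-sized round (60 mm diameter) recess in the middle, 10 mm deep (its floor, dark, 4 mm above the origin; its rim 14 mm). The capped jar's place. Fixed. Origin: centre of the block's underside, 5 mm above the bench; z up. All four blocks stand in one row along their own y axes, 84 mm apart, in an order that changes.
- nest_vial: Pale wooden insert block, 82 x 82 mm, 14 mm high, with one small round (42 mm diameter) recess in the middle, 10 mm deep (its floor, dark, 4 mm above the origin; its rim 14 mm). The capped vial's place. Fixed. Origin: centre of the block's underside, 5 mm above the bench; z up. The blocks stand in a shallow oak tray; its rim, 16 mm above the bench, is lower than their tops.
- nest_square: Pale wooden insert block, 82 x 82 mm, 14 mm high, with one square (58 x 58 mm, sides along the block's x and y; the bottle fits it at any turn) recess in the middle, 10 mm deep (its floor, dark, 4 mm above the origin; its rim 14 mm). The square bottle's place. Fixed. Origin: centre of the block's underside, 5 mm above the bench; z up.
- open_jar: Empty round jar of brown glass without cap or label, a look-alike that stays where it is: 44 mm diameter, 50 mm high, open mouth. Origin: centre of its underside; z up along its axis. Loose, stands upright on the bench.
- open_vial: Empty narrow vial of brown glass without cap or label, a look-alike that stays where it is: 26 mm diameter, 60 mm high, open mouth. Origin: centre of its underside; z up along its axis. Loose, stands upright on the bench. Low clutter (25 mm high at most: pen, loupe, plates, cork) lies some 60 mm or more from the containers' centres; taller things stand beyond the tray and at the sides.

How it is judged:
By the outcome, as a careful person would: the job done as asked, in the order asked, and still so for the second after the job is handed in, with the robot touching nothing.
It also fails if it takes over 112 s, if anything falls off the work surface, if the arm or the gripper's body presses on something with over 40 N, if the wrist force passes 120 N, or if a joint passes its speed limit or range.

## Robot

A 6-joint arm with a two-finger parallel gripper is mounted at the origin on the work surface. World frame = base frame: x ahead of the robot, y to its left, z up, the work surface at z = 0. Lengths are in m, angles in rad, forces in N, time in s.
With the tool pointing down it reaches from about 0.425 to 0.925 m from the base axis. Payload 12.5 kg.
Tool frame: the origin (TCP) lies at the very end of the fingers, on their centre line; the grasp point (between the pads) lies 19 mm behind it; z points along the fingers, y is the line along which they close (so a half turn about z gives the same grasp; the last joint's range is limited). The gripper opens to 85 mm and grips with 20 to 120 N. Pads are 22 mm wide; open, the fingers measure 114 mm over their backs; the gripper's body (76 mm by 85 mm) begins 54 mm behind the grasp point. The pads swing forward as they close: fully open they stand 13 mm farther back than shut.
Start: joints at [-1.398, 0.491, 1.559, -0, 1.092, -0.106], TCP at [0.172, -0.601, 0.199] pointing down, gripper open.
Joint ranges: [-3.1, 3.1], [-0.84, 2.19], [0.05, 2.79], [-1.13, 4.28], [0.06, 2.93], [-2.69, 2.69]. Speed limits (rad/s): [2.22, 2.22, 2.79, 3.14, 3.14, 3.14].

## Interface

Orientations are given as a rotation vector (axis times angle).
In Python, from bench import bot, viewer, monitor gives the robot as it stands (bot), with the cameras (viewer) and the readings (monitor).
- The arm moves only by the tool move_tool, called as a command line: name --argument value ..., lists and objects as JSON in quotes. Schema: {"type":"object","properties":{"motion":{"type":"array","items":{"type":"number"},"minItems":7,"maxItems":84},"squeeze":{"type":"number"},"only":{"type":"string"},"quiet":{"type":"boolean"},"lines":{"type":"string"}},"required":["motion"],"additionalProperties":false}. motion is one flat list of numbers that holds 1 to 12 rows one after another, with no inner brackets; each row has 7 numbers: dx, dy, dz in m, then a rotation vector rx, ry, rz in rad, then the opening from 0.0 (shut) to 1.0 (fully open); each row is the pose to reach, as a shift and turn from the pose commanded when the call began, along the tool's axes at that moment; what a row does not reach only later rows make up. A row lasts 1/8 s, in which the tool goes at most 0.0625 m and 0.188 rad, less where a joint would pass 70% of its speed; a pose out of reach is approached as far as the arm can. The fingers move at their own pace and stop on an object; squeeze is the grip in N (left out, the last holds). Time passes only in rows, so rows that do not move let the fingers close. The tool returns the time, the measured TCP pose, the force, the opening and the grip force at its end. only (a regular expression) keeps the lines of the reply that match it, lines (a string "A,B") keeps lines A to B, and quiet returns only ok. Input that does not fit is refused with a message, and nothing moves.
- monitor.get_state(): the state, without advancing time (a new reading comes with each control period).
- viewer.camera(name): name is "side" or "top" or "wrist"; returns the picture (400x640x3 uint8, red, green, blue); there is no depth.
- viewer.calibration(name): a dict with "K" (3x3 intrinsics, pixels), "view" (4x4, takes a point from world to camera coordinates). Camera axes: x right, y up, looking along -z (the intrinsics and any distortion apply to the point x, -y, -z); pixel columns grow to the right and rows downward; lengths in m; the calibration is good to about 2 mm. A picture is of the moment at which its call begins: read the wrist's pose just before it. calibration takes no time and is no camera call; for the wrist camera it gives the pose at the moment of the call.
- bot.close_job(): hands the job in; it is judged then, once.
The state is a dict: "time_s": time; "joint_positions": joint angles; "joint_velocities": joint speeds; "joint_torque": joint torques, N m; "ee_pos": TCP position; "orientation": TCP orientation; "wrist_force": force on the tool from outside, world axes, zero at the start; "moment": the same for the moment, N m; "width": opening from 0.0 (shut) to 1.0 (fully open); "gripper_force": force on a finger pad.
Only numpy, scipy, OpenCV 4.12 (cv2) and the standard library are available. Lean on these libraries where they do the work, as an engineer would, in place of code of your own. Each camera call takes 0.05 s, during which the arm holds its last target. There are 200 camera calls.

## Working session

There is one attempt and no reset: what is moved stays moved. The work goes in short steps, Python scripts to look and compute and a tool call to move; the robot and the scene stay as the last step left them, time stands still between calls to the robot, and variables do not carry over. Pictures are saved under pics/ and viewed, at most 16 in all, crops included, and the job is handed in when it is done.

```bash
ls; mkdir -p pics
```

Run:
```python
from bench import bot, viewer, monitor
import cv2,numpy as np
for n in("top","side"):
    im=viewer.camera(n); cv2.imwrite(f"pics/{n}0.png",cv2.cvtColor(im,cv2.COLOR_RGB2BGR))
    c=viewer.calibration(n); print(n,{k:np.round(v,4).tolist() if not isinstance(v,str) else v for k,v in c.items()})
s=monitor.get_state(); print(s)
```

```text
bench.py
pics
top {'K': [[507.0078, 0.0, 316.0414], [0.0, 507.0078, 204.2564], [0.0, 0.0, 1.0]], 'view': [[-0.015, -0.9999, -0.0078, 0.0132], [0.9976, -0.0155, 0.0681, -0.5396], [-0.0682, -0.0067, 0.9977, -1.3447], [0.0, 0.0, 0.0, 1.0]]}
side {'K': [[472.3514, 0.0, 317.4221], [0.0, 472.3514, 196.8058], [0.0, 0.0, 1.0]], 'view': [[-0.85, -0.5266, -0.0119, 0.4703], [0.2272, -0.387, 0.8937, -0.1797], [-0.4752, 0.7569, 0.4486, -0.7619], [0.0, 0.0, 0.0, 1.0]]}
{'time_s': 0.1, 'joint_positions': array([-1.39763276e+00,  4.91513369e-01,  1.55938937e+00,  3.94097392e-06,
        1.09169371e+00, -1.05602331e-01]), 'joint_velocities': array([-0.00066168, -0.00145785,  0.00015121,  0.00153568,  0.00084854,
       -0.00014685]), 'joint_torque': array([ 3.38972503e-03, -6.19446588e+01, -2.62025034e+01, -4.89524939e-05,
        2.86912698e-03,  3.31916254e-06]), 'ee_pos': array([ 0.17196258, -0.60063921,  0.19807714]), 'orientation': array([-3.11013201e+00, -4.36325758e-01,  4.77493164e-05]), 'wrist_force': array([ 0.07648668, -0.23135884, -0.17436422]), 'moment': array([-0.01802758, -0.00116086,  0.02397952]), 'gripper_force': 0.0, 'width': 0.9998191258336336}
```

View pics/top0.png

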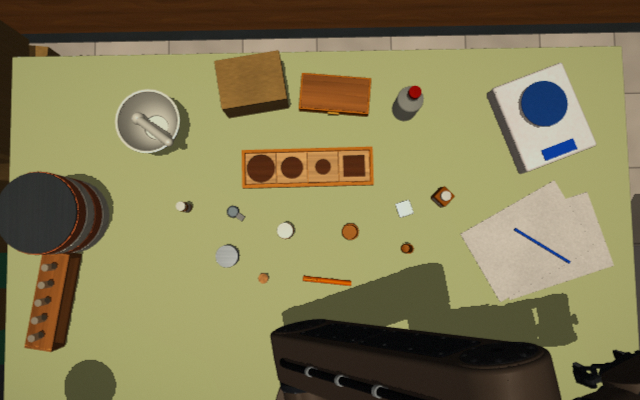

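View pics/side0.png

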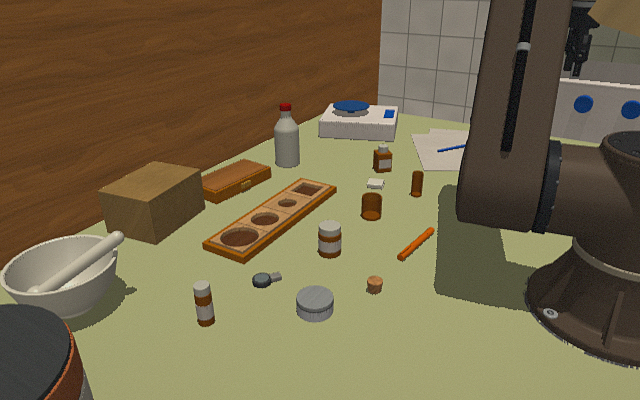

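The top view shows the tin (227,256), capped jar (285,230), capped vial (181,206) and square bottle (445,196). The open jar is at (350,231) and the open vial at (406,248). The recesses run left to right: tin (261,168), jar (292,167), vial (323,167), square (354,166). The side view agrees.

Create h.py:
```python
from bench import bot, viewer, monitor
import cv2,numpy as np
from scipy.spatial.transform import Rotation as R
def ray(c,u,v,z):
    K,V=np.array(c["K"]),np.array(c["view"]); d=np.linalg.inv(K)@[u,v,1]; d=V[:3,:3].T@(d*[1,-1,-1])
    o=-V[:3,:3].T@V[:3,3]; return o+d*(z-o[2])/d[2]
def save(n,im,s=1): cv2.imwrite(f"pics/{n}.png",cv2.resize(cv2.cvtColor(im,cv2.COLOR_RGB2BGR),None,fx=s,fy=s,interpolation=cv2.INTER_CUBIC))
def tool(dst,s=None):
    "world target (TCP) -> shift in tool axes"
    s=s or monitor.get_state(); return R.from_rotvec(s["orientation"]).inv().apply(np.array(dst)-s["ee_pos"])
```

Run:
```python
from h import *
c=viewer.calibration("top"); im=cv2.cvtColor(cv2.imread("pics/top0.png"),cv2.COLOR_BGR2RGB)
print(im[130,400],im[256,227],im[230,285],im[206,181],im[196,446],im[168,261],im[150,261],im[155,276])
hsv=cv2.cvtColor(im,cv2.COLOR_RGB2HSV)
def comp(mask,p,r,z,name):
    m=np.zeros(mask.shape,np.uint8);m[p[1]-r:p[1]+r+1,p[0]-r:p[0]+r+1]=mask[p[1]-r:p[1]+r+1,p[0]-r:p[0]+r+1]
    cs,_=cv2.findContours(m,0,2); k=max(cs,key=cv2.contourArea); (u,v),rr=cv2.minEnclosingCircle(k); M=cv2.moments(k)
    mu,mv=M["m10"]/M["m00"],M["m01"]/M["m00"]
    print(name,M["m00"],np.round([u,v,rr,mu,mv],1),cv2.minAreaRect(k),np.round(ray(c,mu,mv,z),4))
hs,sat,val=cv2.split(hsv)
white=((sat<70)&(val>120)).astype(np.uint8)
grey=((sat<70)&(val>85)).astype(np.uint8)
comp(grey,(227,256),18,.028,"tin");comp(white,(285,230),14,.062,"jar");comp(white,(181,206),12,.072,"vial");comp(white,(445,196),12,.07,"sq")
dark=(val<125).astype(np.uint8)
for n,p in(("nt",(261,168)),("nj",(292,167)),("nv",(323,167)),("ns",(354,166))): comp(dark,p,15,.009,n)
save("topc",im[130:290,160:470],2.5)
```

```text
[169 169 109] [174 175 167] [212 211 190] [207 201 179] [203 196 174] [81 40 17] [188 105  25] [161 113  62]
tin 382.5 [226.2 255.8  11.4 226.1 255.9] ((226.0, 256.0), (22.0, 22.0), 90.0) [0.4055 0.2457 0.028 ]
jar 182.0 [284.4 230.    8.1 284.3 229.9] ((284.5, 229.5), (15.0, 15.0), 90.0) [0.4713 0.088  0.062 ]
vial 63.0 [179.9 205.6   4.9 179.8 205.7] ((179.5, 205.5), (9.0, 9.0), 90.0) [0.5379 0.3572 0.072 ]
sq 59.0 [445.5 195.4   4.9 445.5 195.5] ((445.60003662109375, 195.20001220703125), (8.944271087646484, 8.9442720413208), 63.43495178222656) [ 0.5538 -0.3302  0.07  ]
nt 563.5 [260.9 168.   14.2 260.4 168. ] ((260.38458251953125, 168.076904296875), (27.180309295654297, 27.180309295654297), 56.3099365234375) [0.6417 0.1551 0.009 ]
nj 336.5 [291.4 167.2  10.8 291.4 167.1] ((291.5, 167.0), (20.0, 21.0), 90.0) [0.6429 0.0706 0.009 ]
nv 161.0 [322.6 166.2   7.6 322.5 166.3] ((322.5, 166.0), (14.0, 15.0), 90.0) [ 0.6437 -0.0141  0.009 ]
ns 400.0 [353.5 165.5  14.2 353.6 165.3] ((353.64385986328125, 165.15708923339844), (21.02000617980957, 20.82044792175293), 86.18592071533203) [ 0.6451 -0.0987  0.009 ]
```

View pics/topc.png

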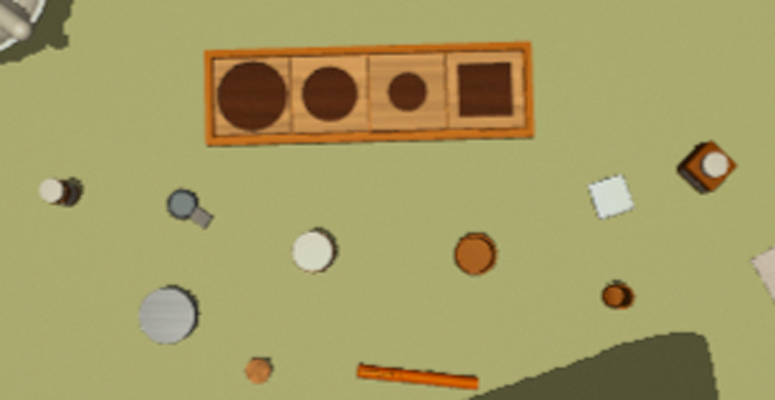

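move_tool --motion '[0.4416, -0.155, -0.05, 0, 0, -1.292, 1, 0.4416, -0.155, -0.05, 0, 0, -1.292, 1, 0.4416, -0.155, -0.05, 0, 0, -1.292, 1, 0.4416, -0.155, -0.05, 0, 0, -1.292, 1, 0.4416, -0.155, -0.05, 0, 0, -1.292, 1, 0.4416, -0.155, -0.05, 0, 0, -1.292, 1, 0.4416, -0.155, -0.05, 0, 0, -1.292, 1, 0.4416, -0.155, -0.05, 0, 0, -1.292, 1, 0.4416, -0.155, -0.05, 0, 0, -1.292, 1, 0.4416, -0.155, -0.05, 0, 0, -1.292, 1]'

```text
time_s: 1.35
ee_pos: [0.5534, -0.3305, 0.2482]
orientation: [-2.221, -2.221, 0.001]
wrist_force: [0.2, -0.0, -0.2]
width: 0.999
gripper_force: 0.0
```

Run:
```python
from h import *
s=monitor.get_state();c=viewer.calibration("wrist");print(s["ee_pos"],s["orientation"],s["joint_positions"]);im=viewer.camera("wrist");save("w1",im)
V=np.array(c["view"]);print(c["K"],V,-V[:3,:3].T@V[:3,3])
top=viewer.calibration("top")
for n,u,v in(("nt",260.4,168),("nj",291.4,167.1),("nv",322.5,166.3),("ns",353.6,165.3)):print(n,ray(top,u,v,.019).round(4))
```

```text
[ 0.5533616  -0.33053376  0.24818426] [-2.22101986e+00 -2.22076708e+00  5.93261494e-04] [-6.40747407e-01  4.78470225e-01  1.44259659e+00 -2.78938964e-04
  1.22134715e+00 -6.40537979e-01]
[[306.82281799   0.         316.13574127]
 [  0.         306.82281799 202.13360538]
 [  0.           0.           1.        ]] [[ 9.99999549e-01 -6.24627455e-04 -7.15582226e-04 -5.52924837e-01]
 [ 4.09479503e-04  9.63255239e-01 -2.68587373e-01  3.66921754e-01]
 [ 8.57055375e-04  2.68586959e-01  9.63255060e-01 -3.36926826e-01]
 [ 0.00000000e+00  0.00000000e+00  0.00000000e+00  1.00000000e+00]] [ 0.55306311 -0.26329052  0.42270136]
nt [0.6402 0.1539 0.019 ]
nj [0.6413 0.0701 0.019 ]
nv [ 0.6422 -0.014   0.019 ]
ns [ 0.6435 -0.098   0.019 ]
```

View pics/w1.png

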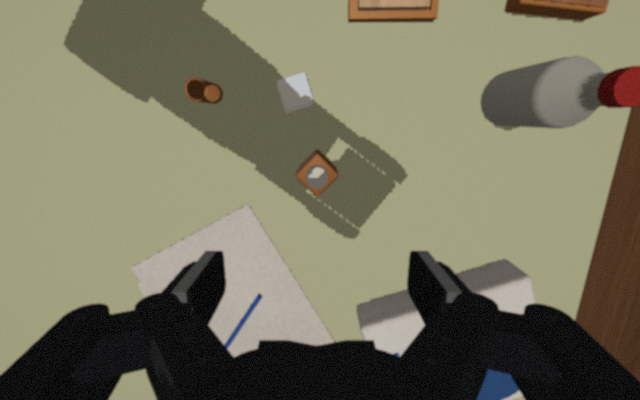

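The bottle's diamond is centred near (317,173) in the wrist view, with its faces turned about 45°. It stands clear of its neighbours, and the paper lies flat.

Run:
```python
from h import *
c=viewer.calibration("wrist");im=viewer.camera("wrist");hsv=cv2.cvtColor(im,cv2.COLOR_RGB2HSV)
h,s,v=cv2.split(hsv);m=((h<16)&(s>110)).astype(np.uint8);m[:130]=0;m[215:]=0;m[:,:280]=0;m[:,350:]=0
k=max(cv2.findContours(m,0,2)[0],key=cv2.contourArea)
p=np.array([ray(c,u,v,.054)[:2] for u,v in cv2.convexHull(k)[:,0]],np.float32)
print(cv2.minAreaRect((p*1000)),p.min(0),p.max(0))
save("w2",im[130:220,260:380],6)
```

```text
((553.3561401367188, -329.9277648925781), (41.331703186035156, 41.2513313293457), 44.30937576293945) [ 0.5280169  -0.35732427] [ 0.57916945 -0.30201608]
```

View pics/w2.png

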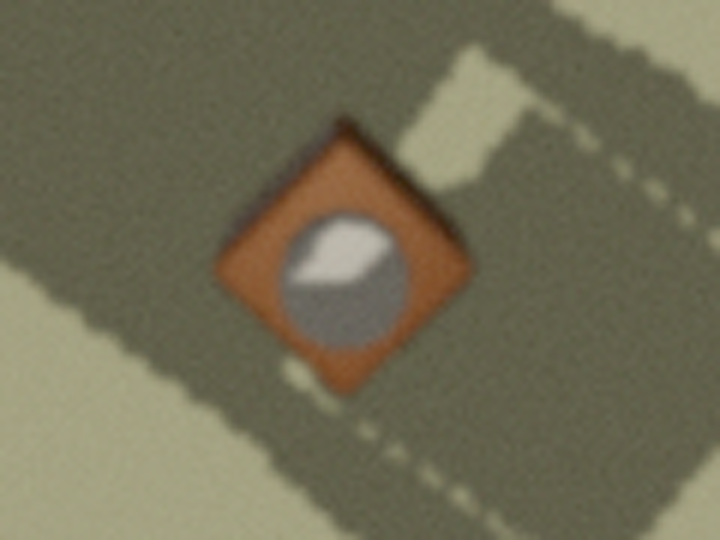

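The crop shows the bottle's top face is cleanly square-on to the wrist camera, with its centre at (0.5533, -0.3300) and a turn of 44°. Now for the grasp.

move_tool --motion '[0.0005, 0, 0.06, 0, 0, 0.797, 0.85, 0.0005, 0, 0.12, 0, 0, 0.797, 0.85, 0.0005, 0, 0.13, 0, 0, 0.797, 0.85, 0.0005, 0, 0.13, 0, 0, 0.797, 0.85, 0.0005, 0, 0.13, 0, 0, 0.797, 0.85, 0.0005, 0, 0.18, 0, 0, 0.797, 0.85, 0.0005, 0, 0.22, 0, 0, 0.797, 0.85, 0.0005, 0, 0.233, 0, 0, 0.797, 0.85, 0.0005, 0, 0.233, 0, 0, 0.797, 0.3, 0.0005, 0, 0.233, 0, 0, 0.797, 0.3, 0.0005, 0, 0.233, 0, 0, 0.797, 0.3, 0.0005, 0, 0.233, 0, 0, 0.797, 0.3]' --squeeze 40

```text
time_s: 2.95
ee_pos: [0.5546, -0.3306, 0.0174]
orientation: [2.907, 1.184, 0.002]
wrist_force: [-2.1, -1.8, 7.5]
width: 0.443
gripper_force: 40.3
```

move_tool --motion '[0, 0, -0.04, 0, 0, 0, 0.3, 0, 0, -0.09, 0, 0, 0, 0.3, 0.05, -0.023, -0.1, 0, 0, -0.17, 0.3, 0.1, -0.045, -0.1, 0, 0, -0.34, 0.3, 0.15, -0.068, -0.1, 0, 0, -0.5, 0.3, 0.2, -0.091, -0.1, 0, 0, -0.67, 0.3, 0.2265, -0.1028, -0.1, 0, 0, -0.81, 0.3, 0.2265, -0.1028, -0.1, 0, 0, -0.81, 0.3, 0.2265, -0.1028, -0.1, 0, 0, -0.81, 0.3]'

```text
time_s: 4.08
ee_pos: [0.6439, -0.0985, 0.1159]
orientation: [2.209, 2.234, -0.0]
wrist_force: [-0.3, 0.0, -1.9]
width: 0.438
gripper_force: 40.5
```

Run:
```python
from h import *
s=monitor.get_state();print(s["ee_pos"],tool([.6435,-.098,.024]),s["wrist_force"])
save("t2",viewer.camera("side")[130:330,180:440],2.5)
```

```text
[ 0.64386874 -0.09850632  0.11590495] [ 0.00053861 -0.00038192  0.09190471] [-0.31069876  0.01221931 -1.92399602]
```

View pics/t2.png

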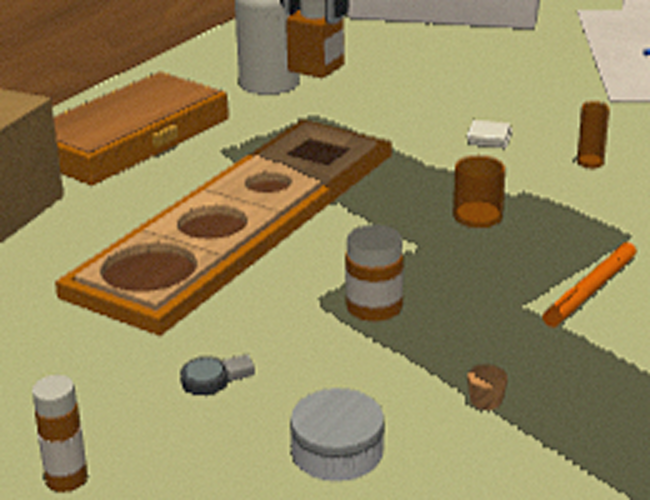

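The bottle is held upright over the square recess, and the other containers are undisturbed. I'll lower it gently.

move_tool --motion '[0.0005, -0.0004, 0.045, 0, 0, 0, 0.3, 0.0005, -0.0004, 0.075, 0, 0, 0, 0.3, 0.0005, -0.0004, 0.083, 0, 0, 0, 0.3, 0.0005, -0.0004, 0.086, 0, 0, 0, 0.3, 0.0005, -0.0004, 0.088, 0, 0, 0, 0.3, 0.0005, -0.0004, 0.0895, 0, 0, 0, 0.3, 0.0005, -0.0004, 0.0905, 0, 0, 0, 0.3, 0.0005, -0.0004, 0.0905, 0, 0, 0, 0.3]'

```text
time_s: 5.12
ee_pos: [0.6442, -0.0977, 0.0265]
orientation: [2.206, 2.235, 0.001]
wrist_force: [-0.9, -0.4, 6.7]
width: 0.438
gripper_force: 41.7
```

move_tool --motion '[0, 0, 0, 0, 0, 0, 0.65, 0, 0, 0, 0, 0, 0, 0.65, 0, 0, 0, 0, 0, 0, 0.65, 0, 0, -0.04, 0, 0, 0, 0.7, 0, 0, -0.09, 0, 0, 0, 0.7, 0.03, -0.03, -0.13, 0, 0, 0, 0.8, 0.08, -0.07, -0.15, 0, 0, 0, 0.8, 0.12, -0.11, -0.15, 0, 0, 0, 0.8, 0.16, -0.145, -0.15, 0, 0, 0, 0.8, 0.188, -0.17, -0.15, 0, 0, 0, 0.8, 0.188, -0.17, -0.15, 0, 0, 0, 0.8]'

```text
time_s: 6.5
ee_pos: [0.4698, 0.0897, 0.1755]
orientation: [2.204, 2.239, 0.0]
wrist_force: [0.1, -0.1, 0.7]
width: 0.799
gripper_force: 0.0
```

Add to h.py:
```python
def white(c,im,z,guess,name):
    h,s,v=cv2.split(cv2.cvtColor(im,cv2.COLOR_RGB2HSV)); V=np.array(c["view"]);p=V[:3,:3]@[*guess,z]+V[:3,3];q=np.array(c["K"])@(p*[1,-1,-1]);u,w=(q[:2]/q[2]).astype(int)
    m=np.zeros(s.shape,np.uint8);a=45;y0,x0=max(w-a,0),max(u-a,0);m[y0:w+a,x0:u+a]=((s<60))[y0:w+a,x0:u+a]
    ks=[k for k in cv2.findContours(m,0,2)[0] if cv2.contourArea(k)>60];k=min(ks,key=lambda k:np.hypot(*(np.array(cv2.minEnclosingCircle(k)[0])-[u,w])))
    e=cv2.fitEllipse(cv2.convexHull(k)); print(name,e,ray(c,*e[0],z).round(4),"guesspx",u,w)
```

Run:
```python
from h import *
c=viewer.calibration("wrist");im=viewer.camera("wrist");s=monitor.get_state();print(s["ee_pos"],s["orientation"])
save("w3",im)
white(c,im,.062,(.4713,.088),"jar")
```

```text
[0.47107003 0.08884956 0.17546104] [2.20451866e+00 2.23730707e+00 7.65112848e-04]
jar ((317.25140380859375, 189.74859619140625), (125.16184997558594, 125.86699676513672), 135.0) [0.4705 0.089  0.062 ] guesspx 318 190
```

View pics/w3.png

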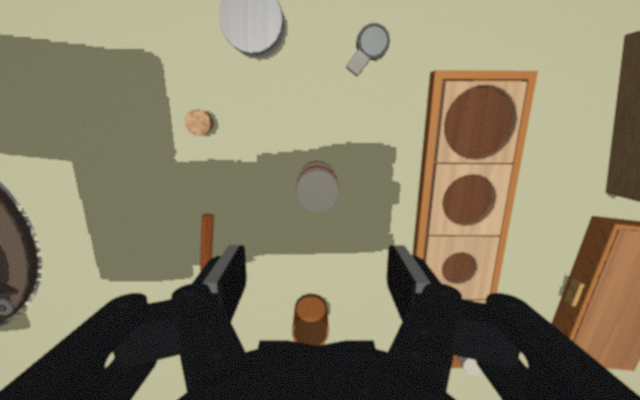

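The jar cap is at (317,188) in the wrist view, about (0.470, 0.090). That is straight under the TCP, with clear space on both finger sides.

move_tool --motion '[0.001, 0, 0.05, 0, 0, 0, 0.8, 0.001, 0, 0.1, 0, 0, 0, 0.8, 0.001, 0, 0.14, 0, 0, 0, 0.8, 0.001, 0, 0.155, 0, 0, 0, 0.8, 0.001, 0, 0.16, 0, 0, 0, 0.8, 0.001, 0, 0.16, 0, 0, 0, 0.3, 0.001, 0, 0.16, 0, 0, 0, 0.3, 0.001, 0, 0.16, 0, 0, 0, 0.3, 0.001, 0, 0.16, 0, 0, 0, 0.3]' --squeeze 40

```text
time_s: 7.68
ee_pos: [0.4719, 0.0893, 0.0163]
orientation: [2.206, 2.235, 0.003]
wrist_force: [-0.8, -1.2, 8.7]
width: 0.474
gripper_force: 40.3
```

Run:
```python
from h import *
s=monitor.get_state();print(s["ee_pos"],tool([.6413,.0701,s["ee_pos"][2]]))
```

```text
[0.47189835 0.08929668 0.01630061] [-0.02142878  0.16913333  0.00039282]
```

move_tool --motion '[0, 0, -0.04, 0, 0, 0, 0.3, 0, 0, -0.08, 0, 0, 0, 0.3, -0.006, 0.05, -0.08, 0, 0, 0, 0.3, -0.013, 0.1, -0.08, 0, 0, 0, 0.3, -0.019, 0.15, -0.08, 0, 0, 0, 0.3, -0.0214, 0.17, -0.08, 0, 0, 0, 0.3, -0.0214, 0.17, -0.08, 0, 0, 0, 0.3, -0.0214, 0.17, -0.08, 0, 0, 0, 0.3]'

```text
time_s: 8.68
ee_pos: [0.6405, 0.0702, 0.0952]
orientation: [-2.206, -2.236, 0.001]
wrist_force: [0.1, 0.5, -1.1]
width: 0.473
gripper_force: 41.1
```

Run:
```python
from h import *
s=monitor.get_state();print(s["ee_pos"],tool([.6413,.0697,.0253]),s["wrist_force"])
```

```text
[0.6404703  0.07020309 0.0952262 ] [-0.00051007  0.00087125  0.06992565] [ 0.05886692  0.54279014 -1.05450403]
```

move_tool --motion '[0, 0.001, 0.04, 0, 0, 0, 0.3, 0, 0.001, 0.06, 0, 0, 0, 0.3, 0, 0.001, 0.066, 0, 0, 0, 0.3, 0, 0.001, 0.068, 0, 0, 0, 0.3, 0, 0.001, 0.07, 0, 0, 0, 0.3, 0, 0.001, 0.071, 0, 0, 0, 0.3, 0, 0.001, 0.071, 0, 0, 0, 0.3]'

```text
time_s: 9.55
ee_pos: [0.6428, 0.0701, 0.0254]
orientation: [2.206, 2.235, 0.001]
wrist_force: [-2.4, 0.3, 6.5]
width: 0.475
gripper_force: 41.8
```

move_tool --motion '[0, 0, 0, 0, 0, 0, 0.68, 0, 0, 0, 0, 0, 0, 0.68, 0, 0, 0, 0, 0, 0, 0.68, 0, 0, -0.04, 0, 0, 0, 0.7, 0, 0, -0.09, 0, 0, 0, 0.7, 0.05, -0.017, -0.13, 0, 0, 0, 0.7, 0.11, -0.037, -0.15, 0, 0, 0, 0.7, 0.17, -0.058, -0.15, 0, 0, 0, 0.7, 0.22, -0.076, -0.15, 0, 0, 0, 0.7, 0.27, -0.093, -0.15, 0, 0, 0, 0.7, 0.2885, -0.1, -0.15, 0, 0, 0, 0.7, 0.2885, -0.1, -0.15, 0, 0, 0, 0.7]'

```text
time_s: 11.05
ee_pos: [0.5383, 0.358, 0.1739]
orientation: [2.205, 2.238, -0.0]
wrist_force: [0.5, -1.0, 0.2]
width: 0.698
gripper_force: 0.0
```

Run:
```python
from h import *
c=viewer.calibration("wrist");im=viewer.camera("wrist");s=monitor.get_state();print(s["ee_pos"],s["orientation"])
save("w4",im)
for u,v in((300,190),(317,190),(317,180)):print(u,v,ray(c,u,v,.072))
```

```text
[0.53883683 0.35690047 0.17388857] [ 2.20617868e+00  2.23623869e+00 -6.06122771e-04]
300 190 [0.52287064 0.35950419 0.072     ]
317 190 [0.53859416 0.35972921 0.072     ]
317 180 [0.53845239 0.36914285 0.072     ]
```

View pics/w4.png

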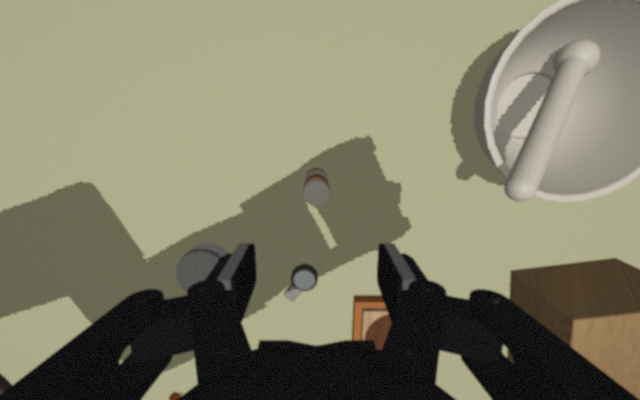

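The vial cap is at (317,193) in the wrist view, about (0.5386, 0.357). It is right under the TCP, with the mortar well to the side.

move_tool --motion '[0, 0, 0.05, 0, 0, 0, 0.65, 0, 0, 0.1, 0, 0, 0, 0.65, 0, 0, 0.14, 0, 0, 0, 0.65, 0, 0, 0.154, 0, 0, 0, 0.65, 0, 0, 0.159, 0, 0, 0, 0.65, 0, 0, 0.159, 0, 0, 0, 0.1, 0, 0, 0.159, 0, 0, 0, 0.1, 0, 0, 0.159, 0, 0, 0, 0.1, 0, 0, 0.159, 0, 0, 0, 0.1, 0, 0, 0.159, 0, 0, 0, 0.1]' --squeeze 35

```text
time_s: 12.35
ee_pos: [0.5393, 0.3576, 0.0165]
orientation: [2.206, 2.236, 0.003]
wrist_force: [-1.8, -0.7, 7.5]
width: 0.281
gripper_force: 34.3
```

Run:
```python
from h import *
s=monitor.get_state();print(s["ee_pos"],tool([.6422,-.014,s["ee_pos"][2]]))
```

```text
[0.53929027 0.35763795 0.01652879] [-3.72970140e-01  9.79716133e-02 -1.24317587e-04]
```

move_tool --motion '[0, 0, -0.04, 0, 0, 0, 0.1, 0, 0, -0.09, 0, 0, 0, 0.1, -0.05, 0.013, -0.12, 0, 0, 0, 0.1, -0.1, 0.026, -0.12, 0, 0, 0, 0.1, -0.16, 0.042, -0.12, 0, 0, 0, 0.1, -0.22, 0.058, -0.12, 0, 0, 0, 0.1, -0.28, 0.074, -0.12, 0, 0, 0, 0.1, -0.34, 0.09, -0.12, 0, 0, 0, 0.1, -0.373, 0.098, -0.12, 0, 0, 0, 0.1, -0.373, 0.098, -0.12, 0, 0, 0, 0.1, -0.373, 0.098, -0.12, 0, 0, 0, 0.1]'

```text
time_s: 13.72
ee_pos: [0.6414, -0.0138, 0.1353]
orientation: [-2.207, -2.236, -0.0]
wrist_force: [0.3, -0.2, -0.2]
width: 0.284
gripper_force: 34.6
```

Run:
```python
from h import *
s=monitor.get_state();print(s["ee_pos"],tool([.6422,-.014,.0255]),s["wrist_force"])
save("s5",viewer.camera("side")[100:300,180:440],2.5)
```

```text
[ 0.64135308 -0.01383315  0.13529197] [-0.00018666  0.0008374   0.10979201] [ 0.25588337 -0.16289527 -0.16164619]
```

View pics/s5.png

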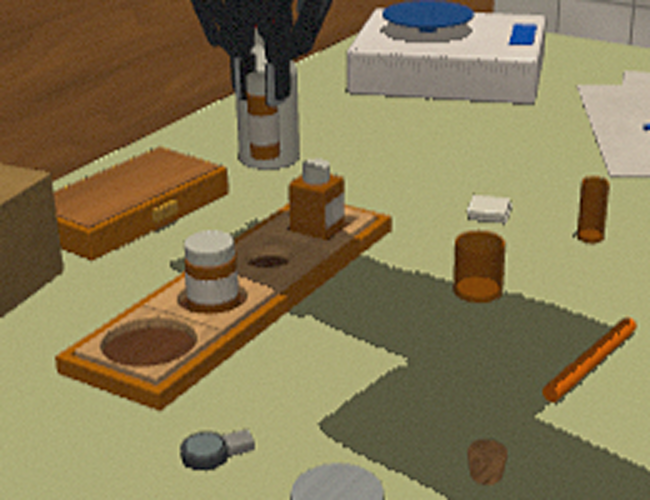

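The jar and the square bottle stand upright in their recesses, and the vial is held upright above its own. I'll lower it.

move_tool --motion '[0, 0.001, 0.05, 0, 0, 0, 0.1, 0, 0.001, 0.09, 0, 0, 0, 0.1, 0, 0.001, 0.102, 0, 0, 0, 0.1, 0, 0.001, 0.106, 0, 0, 0, 0.1, 0, 0.001, 0.108, 0, 0, 0, 0.1, 0, 0.001, 0.11, 0, 0, 0, 0.1, 0, 0.001, 0.111, 0, 0, 0, 0.1, 0, 0.001, 0.111, 0, 0, 0, 0.1]'

```text
time_s: 14.78
ee_pos: [0.6432, -0.0146, 0.0256]
orientation: [2.206, 2.235, 0.002]
wrist_force: [-2.2, 0.1, 8.4]
width: 0.278
gripper_force: 35.5
```

move_tool --motion '[0, 0, 0, 0, 0, 0, 0.5, 0, 0, 0, 0, 0, 0, 0.5, 0, 0, 0, 0, 0, 0, 0.5, 0, 0, -0.04, 0, 0, 0, 0.5, 0, 0, -0.09, 0, 0, 0, 0.6, 0.03, -0.027, -0.13, 0, 0, 0, 0.9, 0.07, -0.062, -0.15, 0, 0, 0, 1, 0.11, -0.1, -0.15, 0, 0, 0, 1, 0.15, -0.135, -0.15, 0, 0, 0, 1, 0.19, -0.17, -0.15, 0, 0, 0, 1, 0.23, -0.205, -0.15, 0, 0, 0, 1, 0.263, -0.233, -0.15, 0, 0, 0, 1]'

```text
time_s: 16.27
ee_pos: [0.4047, 0.2467, 0.1742]
orientation: [2.206, 2.236, 0.0]
wrist_force: [0.6, -0.0, 0.2]
width: 0.997
gripper_force: 0.0
```

move_tool --motion '[0, 0, 0, 0, 0, 0, 1, 0, 0, 0, 0, 0, 0, 1]'

```text
time_s: 16.52
ee_pos: [0.4065, 0.2455, 0.1741]
orientation: [2.206, 2.236, 0.0]
wrist_force: [0.5, -0.7, -0.3]
width: 1.0
gripper_force: 0.0
```

Run:
```python
from h import *
c=viewer.calibration("wrist");im=viewer.camera("wrist");s=monitor.get_state();print(s["ee_pos"],s["orientation"])
save("w6",im)
for u,v in((300,200),(317,200),(317,190)):print(u,v,ray(c,u,v,.028))
```

```text
[0.40675225 0.24512453 0.17408686] [2.20724268e+00 2.23516750e+00 2.13136694e-04]
300 200 [0.38889714 0.22541205 0.028     ]
317 200 [0.40730614 0.22564917 0.028     ]
317 190 [0.40715281 0.23676956 0.028     ]
```

View pics/w6.png

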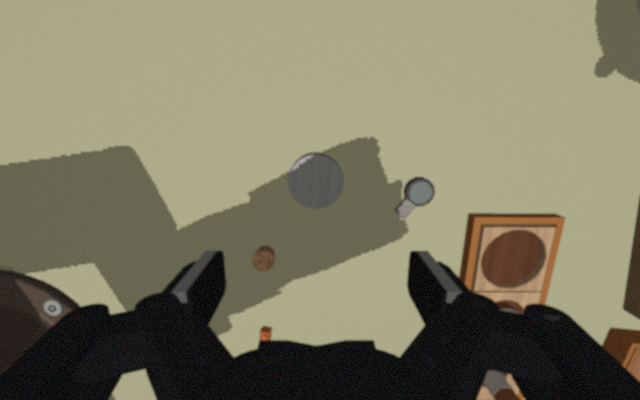

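The tin is at (316,180) in the wrist view, about (0.406, 0.247). The loupe at (402-430,190) is clear of where the finger will go.

move_tool --motion '[0.001, -0.001, 0.05, 0, 0, 0, 0.95, 0.001, -0.001, 0.1, 0, 0, 0, 0.95, 0.001, -0.001, 0.145, 0, 0, 0, 0.95, 0.001, -0.001, 0.16, 0, 0, 0, 0.95, 0.001, -0.001, 0.166, 0, 0, 0, 0.95, 0.001, -0.001, 0.166, 0, 0, 0, 0.5, 0.001, -0.001, 0.166, 0, 0, 0, 0.5, 0.001, -0.001, 0.166, 0, 0, 0, 0.5, 0.001, -0.001, 0.166, 0, 0, 0, 0.5]' --squeeze 40

```text
time_s: 17.7
ee_pos: [0.4054, 0.2466, 0.0085]
orientation: [2.207, 2.236, 0.001]
wrist_force: [0.2, -0.6, 0.1]
width: 0.505
gripper_force: 0.0
```

Run:
```python
from h import *
s=monitor.get_state();print(s["ee_pos"],tool([.6402,.1534,s["ee_pos"][2]]))
```

```text
[0.40535198 0.2465925  0.00847339] [-9.62590058e-02  2.33607822e-01  1.56852457e-04]
```

Run:
```python
from h import *
a=viewer.camera("side");b=viewer.camera("wrist");save("s7",np.vstack([a[220:400,180:500],b[120:300,150:470]]),1.6)
```

```text
(no output)
```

View pics/s7.png

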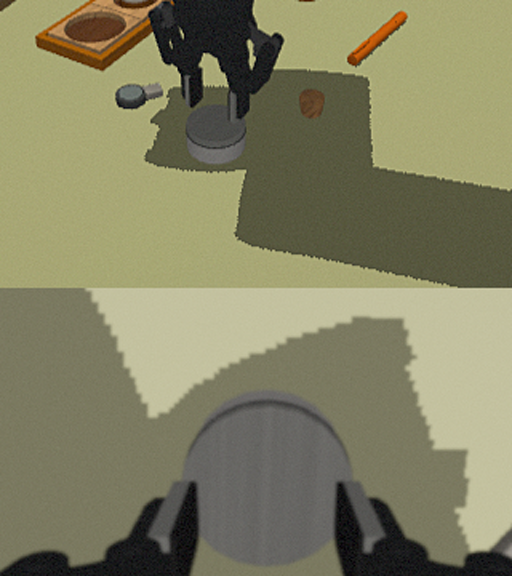

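Run:
```python
from h import *
c=viewer.calibration("wrist");s=monitor.get_state();print(s["ee_pos"],s["width"],s["wrist_force"])
for u,v in((317,239),(317,185),(317,293),(264,239),(369,239)):print(u,v,ray(c,u,v,.028))
V=np.array(c["view"])
for z in(0,.02,.03):
    p=V[:3,:3]@(s["ee_pos"]+[0.0215,0,z])+V[:3,3];q=np.array(c["K"])@(p*[1,-1,-1]);print(z,q[:2]/q[2])
c=viewer.calibration("side");V=np.array(c["view"])
for z in(0,.02):
    for dx in (-.0215,.0215):
        p=V[:3,:3]@(s["ee_pos"]+[dx,0,z])+V[:3,3];q=np.array(c["K"])@(p*[1,-1,-1]);print("side crop px",z,dx,(q[:2]/q[2]-[180,220])*1.6)
```

```text
[0.4052569  0.24655271 0.00829112] 0.4994109833377496 [ 0.78736943 -0.22240446 -0.1722915 ]
317 239 [0.40520186 0.24990055 0.028     ]
317 185 [0.40480223 0.27982073 0.028     ]
317 293 [0.40564429 0.21677686 0.028     ]
264 239 [0.37647818 0.24954537 0.028     ]
369 239 [0.43338946 0.2502491  0.028     ]
0 [352.31961801 232.05954504]
0.02 [356.51390859 245.38624044]
0.03 [358.99608922 253.27297707]
side crop px 0 -0.0215 [234.04170034 143.84309177]
side crop px 0 0.0215 [197.99088649 129.5324312 ]
side crop px 0.02 -0.0215 [233.97059896 127.88858214]
side crop px 0.02 0.0215 [197.49907081 113.83612029]
```

Run:
```python
from h import *
w,s=viewer.calibration("wrist"),viewer.calibration("side")
for a,b in(((364,243),(300,287)),((262.5,243),(326,296))):
    o1,o2=ray(w,*a,.2),ray(s,*b,.2);d1=ray(w,*a,0)-o1;d2=ray(s,*b,0)-o2
    t=np.linalg.lstsq(np.c_[d1,-d2],o2-o1,rcond=None)[0];print(o1+d1*t[0],o2+d2*t[1])
save("s8",viewer.camera("side")[250:340,250:370],6)
```

```text
[0.42869532 0.25304236 0.04012025] [0.42871035 0.25305571 0.04011718]
[0.37852056 0.25412018 0.0440855 ] [0.3791289  0.25490144 0.0436382 ]
```

View pics/s8.png

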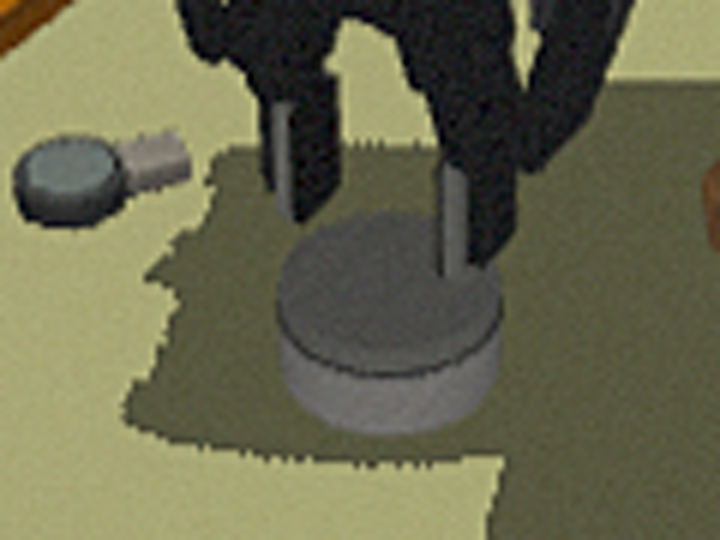

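The crop shows both finger tips ending about 8 mm above the tin's lid, near z 0.037, and the tin has not moved. The tips really sit well behind the reported TCP, so I'll open and go lower while watching the force.

move_tool --motion '[0.003, 0, 0, 0, 0, 0, 0.95, 0.003, 0, 0, 0, 0, 0, 0.95, 0.003, 0, 0, 0, 0, 0, 0.95, 0.003, 0, 0.008, 0, 0, 0, 0.95, 0.003, 0, 0.014, 0, 0, 0, 0.95, 0.003, 0, 0.018, 0, 0, 0, 0.95, 0.003, 0, 0.018, 0, 0, 0, 0.95]'

```text
time_s: 18.73
ee_pos: [0.405, 0.2494, -0.0104]
orientation: [-2.207, -2.236, 0.001]
wrist_force: [-1.4, -0.6, -0.5]
width: 0.95
gripper_force: 0.0
```

Run:
```python
from h import *
save("s9",viewer.camera("side")[250:340,250:370],6)
```

```text
(no output)
```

View pics/s9.png

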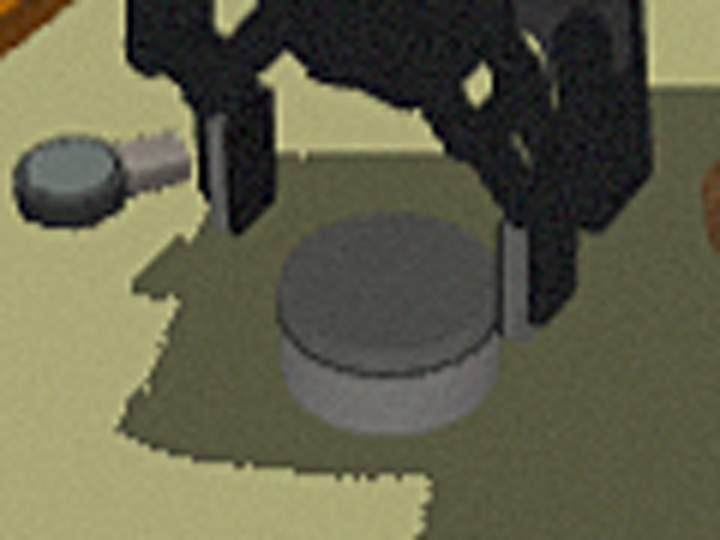

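Run:
```python
from h import *
s=monitor.get_state();c=viewer.calibration("side");V=np.array(c["view"])
for z in(.01,.015,.02,.025,.03):
    r=[]
    for x in(-.0404,.0404):
        p=V[:3,:3]@[s["ee_pos"][0]+x,s["ee_pos"][1]+.011,z]+V[:3,3];q=np.array(c["K"])@(p*[1,-1,-1]);r+=list(((q[:2]/q[2]-[250,250])*6).round())
    print(z,r)
```

```text
0.01 [np.float64(493.0), np.float64(410.0), np.float64(237.0), np.float64(306.0)]
0.015 [np.float64(494.0), np.float64(395.0), np.float64(236.0), np.float64(292.0)]
0.02 [np.float64(494.0), np.float64(380.0), np.float64(235.0), np.float64(277.0)]
0.025 [np.float64(494.0), np.float64(364.0), np.float64(235.0), np.float64(262.0)]
0.03 [np.float64(494.0), np.float64(349.0), np.float64(234.0), np.float64(247.0)]
```

move_tool --motion '[0, 0, 0.005, 0, 0, 0, 0.95, 0, 0, 0.01, 0, 0, 0, 0.95, 0, 0, 0.01, 0, 0, 0, 0.95, 0, 0, 0.01, 0, 0, 0, 0.6, 0, 0, 0.01, 0, 0, 0, 0.6, 0, 0, 0.01, 0, 0, 0, 0.6, 0, 0, 0.01, 0, 0, 0, 0.6]' --squeeze 40

```text
time_s: 19.65
ee_pos: [0.4052, 0.2495, -0.0195]
orientation: [2.207, 2.236, 0.001]
wrist_force: [-1.2, -1.3, 5.9]
width: 0.684
gripper_force: 41.5
```

Run:
```python
from h import *
save("s10",viewer.camera("side")[250:340,250:370],6)
s=monitor.get_state();print(s["ee_pos"],tool([.6402,.1534,s["ee_pos"][2]]),s["width"])
```

```text
[ 0.40523923  0.24952039 -0.0194927 ] [-9.91825379e-02  2.33684634e-01  1.02958790e-04] 0.6833425572258114
```

View pics/s10.png

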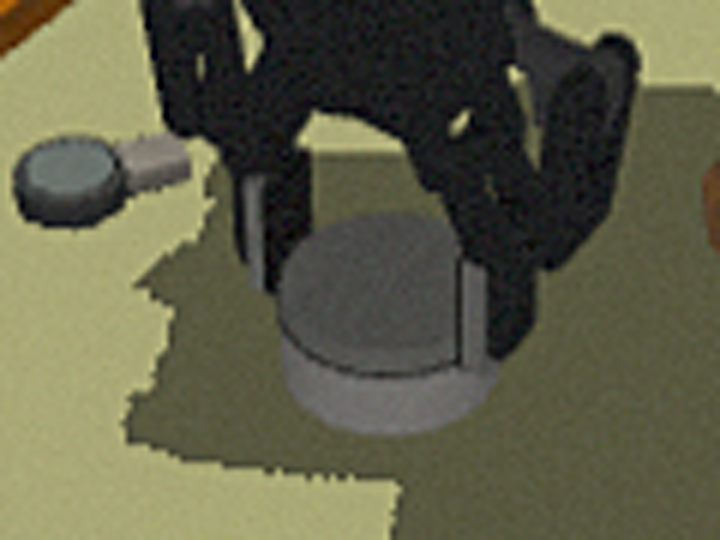

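The tin is gripped at width 0.684 (about 60 mm), with the tips some 15-18 mm above the bench. Lifting it now.

move_tool --motion '[0, 0, -0.03, 0, 0, 0, 0.5, 0, 0, -0.07, 0, 0, 0, 0.5, -0.02, 0.047, -0.1, 0, 0, 0, 0.5, -0.04, 0.094, -0.1, 0, 0, 0, 0.5, -0.06, 0.141, -0.1, 0, 0, 0, 0.5, -0.08, 0.188, -0.1, 0, 0, 0, 0.5, -0.095, 0.224, -0.1, 0, 0, 0, 0.5, -0.0992, 0.2337, -0.1, 0, 0, 0, 0.5, -0.0992, 0.2337, -0.1, 0, 0, 0, 0.5, -0.0992, 0.2337, -0.1, 0, 0, 0, 0.5]'

```text
time_s: 20.95
ee_pos: [0.6389, 0.154, 0.0801]
orientation: [-2.206, -2.236, 0.001]
wrist_force: [-0.4, -0.8, -1.1]
width: 0.684
gripper_force: 44.1
```

Run:
```python
from h import *
s=monitor.get_state();print(s["ee_pos"],tool([.6402,.1539,-.0105]),s["wrist_force"],s["width"])
save("s11",viewer.camera("side")[120:300,180:400],3)
```

```text
[0.63891083 0.1539619  0.08005163] [-6.79790900e-05  1.37290726e-03  9.05503971e-02] [-0.40371171 -0.80697828 -1.10391395] 0.684022654060378
```

View pics/s11.png

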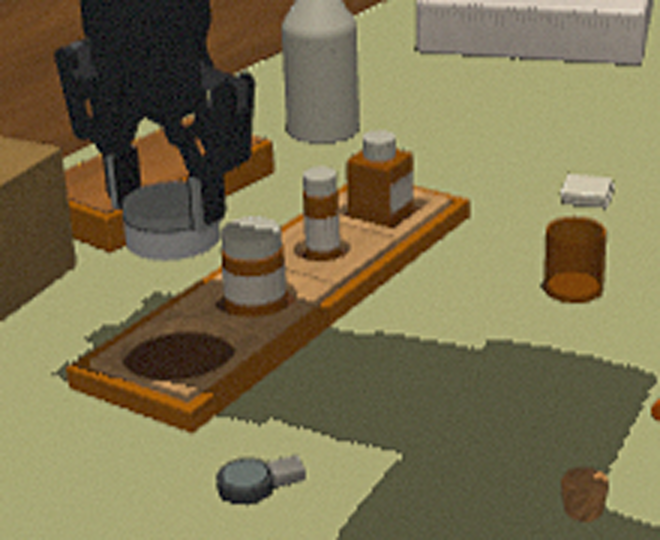

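The other three stand in their recesses and the tin is held level above the large one. I'll lower it.

move_tool --motion '[0, 0.001, 0.04, 0, 0, 0, 0.5, 0, 0.001, 0.07, 0, 0, 0, 0.5, 0, 0.001, 0.082, 0, 0, 0, 0.5, 0, 0.001, 0.086, 0, 0, 0, 0.5, 0, 0.001, 0.088, 0, 0, 0, 0.5, 0, 0.001, 0.09, 0, 0, 0, 0.5, 0, 0.001, 0.091, 0, 0, 0, 0.5, 0, 0.001, 0.091, 0, 0, 0, 0.5]'

```text
time_s: 22.0
ee_pos: [0.6413, 0.1534, -0.0104]
orientation: [2.207, 2.235, 0.001]
wrist_force: [-0.7, -0.4, 3.6]
width: 0.68
gripper_force: 44.4
```

move_tool --motion '[0, 0, 0, 0, 0, 0, 0.85, 0, 0, 0, 0, 0, 0, 0.85, 0, 0, 0, 0, 0, 0, 0.85, 0, 0, -0.05, 0, 0, 0, 0.85, 0, 0, -0.1, 0, 0, 0, 0.85, 0.02, -0.05, -0.15, 0, 0, 0, 0.85, 0.04, -0.1, -0.2, 0, 0, 0, 0.85, 0.07, -0.15, -0.22, 0, 0, 0, 0.85, 0.1, -0.18, -0.22, 0, 0, 0, 0.85, 0.1, -0.18, -0.22, 0, 0, 0, 0.85, 0.1, -0.18, -0.22, 0, 0, 0, 0.85]'

```text
time_s: 23.38
ee_pos: [0.4601, 0.251, 0.2092]
orientation: [2.206, 2.236, 0.001]
wrist_force: [0.1, -0.5, -0.2]
width: 0.849
gripper_force: 0.0
```

Run:
```python
from h import *
a=viewer.camera("side")[130:290,180:420];b=viewer.camera("top")[130:210,230:390];save("fin",np.vstack([a,cv2.resize(b,(240,120))]),2.1)
```

```text
(no output)
```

View pics/fin.png

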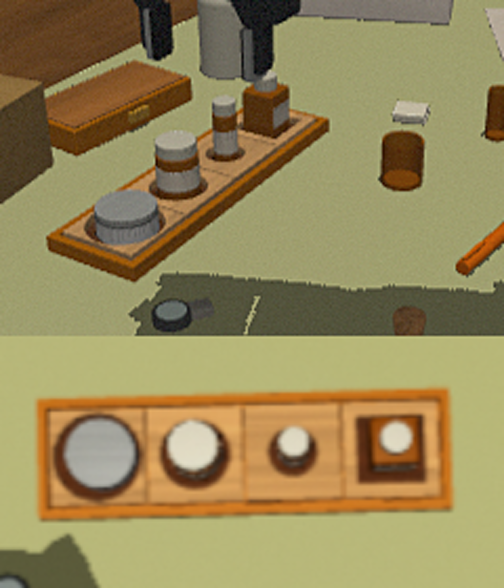

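All four stand upright and inside their recesses, with dark floor showing around each one. The open jar and vial are untouched, and the arm is clear.

```bash
python3 -c "
from bench import bot, viewer, monitor
print(bot.close_job())"
```

```text
the job is handed in; nothing more can be done
None
```

The tin, jar, vial and square bottle are each upright and seated in their matching recesses, the open jar and vial were left where they stood, and I handed the job in at about 23 s; the hand-in returned no verdict.

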